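# Shut the sample vial and index the slide to the next hole

### The arm

A 6-joint arm with a two-finger parallel gripper is mounted at the origin on the work surface. World frame = base frame: x ahead of the robot, y to its left, z up, the work surface at z = 0. Lengths are in m, angles in rad, forces in N, time in s.
With the tool pointing down it reaches from about 0.3 to 0.75 m from the base axis. Payload 8.5 kg.
Tool frame: the origin (TCP) lies at the very end of the fingers, on their centre line; the grasp point (between the pads) lies 19 mm behind it (bot.grip_point_offset is the distance from the TCP to the grasp point, in m); z points along the fingers, y is the line along which they close (so a half turn about z gives the same grasp; the last joint's range is limited). The gripper opens to 85 mm and grips with 20 to 120 N. Pads are 22 mm wide; open, the fingers measure 114 mm over their backs; the gripper's body (76 mm by 85 mm) begins 54 mm behind the grasp point. The pads swing forward as they close: fully open they stand 13 mm farther back than shut.
Start: joints at [-1.368, 0.381, 1.297, -0, 1.464, -0.215], TCP at [0.223, -0.503, 0.231] pointing down, gripper open.
Joint ranges: [-3.11, 3.11], [-0.89, 2.33], [0.22, 2.48], [-1.42, 4.56], [0.17, 2.85], [-2.88, 2.88]. Speed limits (rad/s): [2.39, 2.39, 3.14, 3.14, 3.14, 3.14].

### API

Orientations are given as a unit quaternion [w, x, y, z].
In Python, from bench import bot, camera gives the robot as it stands.
- The arm moves only by the shell command python3 -m pendant 'ROWS' [FORCE]. ROWS is JSON, a list of rows, each a list of 3 entries, a list of its own where there are three numbers: the finger opening in cm, from 0 to 8.54, then the shift along the world's x, y, z in cm, then the turn about the world's z in rad. In form: [[jaw, [tx, ty, tz], turn], ...]. A call has 1 to 10 rows; each row is the pose to reach, as a shift and turn from the pose commanded when the call began; what a row does not reach only later rows make up. A row lasts 1/8 s, in which the tool goes at most 62.5 mm and 10.7 degrees, less where a joint would pass 70% of its speed; a pose out of reach is approached as far as the arm can. A call with a gripper value outside its range is refused whole. The fingers move at their own pace and stop on an object; FORCE is the grip in N (left out, the last holds). Time passes only in rows, so rows that repeat a pose let the fingers close. It gives the time, the measured TCP pose, the force, the opening and the grip force at its end, in the units of the state.
- bot.sense(): the state, without advancing time (a new reading comes with each control period).
- camera(name): name is "side" or "top" or "wrist"; returns a dict with "img" (400x640x3 uint8, red, green, blue), "depth" (400x640 float32, m along the optical axis (not along the pixel's ray), 0 where there is no reading), "mtx" (3x3 intrinsics, pixels), "k1" (the pictures are not rectified: a ray, as slopes to the right and down, at radius r is drawn at 1 + k1 r^2 times it, then the intrinsics apply), "R" (3x3) and "t" (3): a world point X has camera coordinates R X + t; the wrist camera has in their place "tool_from_camera" (4x4, takes a point from camera to tool coordinates, whose origin is the TCP and whose axes are the flange's). Camera axes: x right, y down, z forward; pixel columns grow to the right and rows downward; lengths in m; the calibration is good to about 2 mm. A picture is of the moment at which its call begins: read the wrist's pose just before it.
- bot.hand_in(): hands the job in; it is judged then, once.
The state is a dict: "clock": time; "joint_pos": joint angles; "qvel": joint speeds; "tau": joint torques, N m; "tool_pos": TCP position; "orientation": TCP orientation; "force": force on the tool from outside, world axes, zero at the start; "wrist_torque": the same for the moment, N m; "width": finger opening in m; "grasp_force": force on a finger pad.
Only numpy, scipy, OpenCV 4.12 (cv2) and the standard library are available. Lean on these libraries where they do the work, as an engineer would, in place of code of your own. Each camera call takes 0.05 s, during which the arm holds its last target. There are 200 camera calls.

### The job

On the indexing slide, press shut the one vial cap that stands open. Then pull up the red locking plunger, slide the blue carriage exactly one hole towards the yellow end stop, and let the pin drop fully home in that hole. Finish with the gripper still holding the red knob, pin home, all three vials standing shut in their rack; leave everything else alone.

Things in the scene. Friction and masses are not known exactly. Their poses are not given: they have to be found in the camera images.
- slide: Indexing slide, fixed: aluminium base plate 10 mm thick (x -70 to 105, y -120 to 200 mm in its frame). Origin on the bench under the plunger's starting axis. y runs along the steel rail (30 mm wide, top 44 mm above the bench) to the yellow end stop at y = 191 mm, 52 mm high; x points to the vial rack's side. Rail holes, 10 mm square, at y = -50, 0, 50, 100 mm; the pin starts at y = 0.
- carriage (a joint): Travel of the blue carriage along the rail, in m: 0 at the start (first hole), grows towards the yellow stop, 0.05 at the next hole; limits -0.045 and 0.11. About 1.5 N of friction. It has about 1 mm of play (up to 2.5 mm under 25 N) while the pin is in a hole.
- carriage_ref (a point): On the plunger's axis, at the top of the blue carriage (44 x 60 mm, top 54 mm above the bench). The carriage bears the grey rack: three square pockets in a row along the rail, 45 mm to the slide's +x side, -40, 0 and 40 mm along y from the plunger's axis; its walls end 46 mm above the bench. The vials ride along.
- plunger (a joint): Lift of the locking plunger, in m: 0 with the 8 mm round-nosed pin fully home (8 mm deep in its hole), about 0.008 when the nose clears the rail's top (it rests there between holes), at most 0.015. A spring pushes it down: 3 N at 0, 8 N at 0.015.
- knob (a point): Centre of the red plunger knob, an upright cylinder 26 mm in diameter, 28 mm high. Pin home: underside 76 mm, this point 90 mm, top 104 mm above the bench. Below it a brass barrel, 20 mm in diameter, up to 72 mm. Gripped from above, along or across the rail; it rises with the plunger and travels with the carriage.
- vial_a: Loose clear square vial 24 x 24 x 48 mm, brass samples inside, mass about 40 g, in any of the rack's pockets, 26 mm deep. Origin: centre of its underside (20 mm above the bench when seated); z up; its cap's hinge is on its +x side (away from the plunger), 13.5 mm from its axis and 48 mm above its origin. This is the vial whose cap stands open at the start.
- vial_b: Loose clear square vial 24 x 24 x 48 mm, steel samples inside, mass about 40 g, in any of the rack's pockets, 26 mm deep. Origin: centre of its underside (20 mm above the bench when seated); z up; its cap's hinge is on its +x side (away from the plunger), 13.5 mm from its axis and 48 mm above its origin. Cap starts shut.
- vial_c: Loose clear square vial 24 x 24 x 48 mm, copper samples inside, mass about 40 g, in any of the rack's pockets, 26 mm deep. Origin: centre of its underside (20 mm above the bench when seated); z up; its cap's hinge is on its +x side (away from the plunger), 13.5 mm from its axis and 48 mm above its origin. Cap starts shut.
- cap_a (a joint): Angle of vial a's white flip cap, in rad: 0 shut flat, 1.57 upright, limit 2.1 (leaning back, away from the plunger). The cap is 27 x 27 mm and 5 mm thick, with a 6 mm lip on its free edge; shut, its top is 73 mm above the bench. Stiff hinge (0.005 N m), stays where left. Starts open between 1.5 and 2.0.
- cap_b (a joint): Angle of vial b's white flip cap, in rad: 0 shut flat, 1.57 upright, limit 2.1 (leaning back, away from the plunger). The cap is 27 x 27 mm and 5 mm thick, with a 6 mm lip on its free edge; shut, its top is 73 mm above the bench. Stiff hinge (0.005 N m), stays where left. Starts shut.
- cap_c (a joint): Angle of vial c's white flip cap, in rad: 0 shut flat, 1.57 upright, limit 2.1 (leaning back, away from the plunger). The cap is 27 x 27 mm and 5 mm thick, with a 6 mm lip on its free edge; shut, its top is 73 mm above the bench. Stiff hinge (0.005 N m), stays where left. Starts shut.
- cap_a_mid (a point): Centre of the outer face of the open cap (vial_a's): 13.5 mm from the hinge line, 5 mm out; when shut, 73 mm above the bench.
- ring_gauge: Bystander: loose steel ring, 34 mm across, 14 mm high, on the slide's base plate on the side away from the vials. Origin: centre of its underside.
- plug_gauge: Bystander: loose dark steel cylinder, 22 mm across, 40 mm high, standing on the slide's base plate on the side away from the vials. Origin: centre of its underside.
- calipers: Bystander: loose steel calipers lying flat on the right of the bench, 200 mm long along its y axis, 12 mm high. Origin: middle of the beam's underside.
- gauge_block: Bystander: loose brass block 50 x 35 x 20 mm lying on the left. Origin: centre of its underside.
- stamp: Bystander: loose red hand stamp, 36 mm across, 56 mm high, on the left. Origin: centre of its underside.

How it is judged:
On the way, in this order (a step that is already met when the one before it is completed fails the run):
1. the open cap is pressed shut, with the pin still home in the first hole (value of joint cap_a below 0.1 rad and value of joint carriage below 0.005 m and value of joint plunger below 0.003 m), for 0.2 s.
2. the plunger is pulled up clear of the first hole (value of joint plunger above 0.006 m and value of joint carriage below 0.02 m and contact force between the fingers and plunger above 0.5 N), for 0.05 s.
3. the pin is home in the next hole with the fingers holding the knob (value of joint carriage between 0.047 and 0.053 m and value of joint plunger below 0.002 m and contact force between the fingers and plunger above 1.5 N), for 0.2 s.
At the end, for the whole second after the job is handed in: Carriage at the next hole (50 mm, within 3 mm), pin home (plunger below 2 mm), all three caps shut (below 0.1 rad), all vials down in their pockets (origin below 28 mm), fingers still holding the knob (above 1.5 N) (all of step 3 and value of joint each of cap_a, cap_b, cap_c below 0.1 rad and z of each of vial_a, vial_b, vial_c in the frame of slide below 0.028 m and velocity of joint carriage below 0.01 m/s); the arm keeps its last pose, push and grip.
It fails at once if a bystander is moved more than 30 mm (distance of any of ring_gauge, plug_gauge, calipers, stamp, gauge_block from where it was at the start of the episode above 0.03 m).
It fails at once if the carriage is run past the next hole, 20 mm or more beyond it (value of joint carriage above 0.07 m).
It fails at once if a shut vial is flicked open (value of joint any of cap_b, cap_c above 0.5 rad).
It fails at once if a vial is lifted out of its pocket or tipped over ((z of vial_a in the frame of slide above 0.04 m or angle between vial_a's own z axis and vertical above 0.4 rad) or (z of vial_b in the frame of slide above 0.04 m or angle between vial_b's own z axis and vertical above 0.4 rad) or (z of vial_c in the frame of slide above 0.04 m or angle between vial_c's own z axis and vertical above 0.4 rad)).
It also fails if it takes over 45 s, if anything falls off the work surface, if the arm or the gripper's body presses on something with over 40 N, if the wrist force passes 120 N, or if a joint passes its speed limit or range.

## Working session

There is one attempt and no reset: what is moved stays moved. The work goes in short steps, Python scripts to look and compute and a shell command to move; the robot and the scene stay as the last step left them, time stands still between calls to the robot, and variables do not carry over. Pictures are saved under pics/ and viewed, at most 10 in all, crops included, and the job is handed in when it is done.

```bash
mkdir -p pics
cat > h.py <<'E'
import numpy as np, cv2
from bench import bot, camera
def px2ray(c,u,v):
    K=c["mtx"]; k=c["k1"]
    d=np.array([(u-K[0,2])/K[0,0],(v-K[1,2])/K[1,1]]); s=d.copy()
    for _ in range(20): s=d/(1+k*(s@s))
    return np.array([s[0],s[1],1.])
def pose(c,st=None):
    if "R" in c and c["R"] is not None: return np.array(c["R"]).T, -np.array(c["R"]).T@np.array(c["t"])
    from scipy.spatial.transform import Rotation as Ro
    q=st["orientation"]; T=np.array(c["tool_from_camera"]); Rt=Ro.from_quat([q[1],q[2],q[3],q[0]]).as_matrix()
    return Rt@T[:3,:3], Rt@T[:3,3]+np.array(st["tool_pos"])
def onplane(c,u,v,z,st=None):
    Rw,o=pose(c,st); d=Rw@px2ray(c,u,v); return o+d*(z-o[2])/d[2]
def bydepth(c,u,v,st=None):
    Rw,o=pose(c,st); return o+Rw@px2ray(c,u,v)*c["depth"][int(round(v)),int(round(u))]
def blobs(c,lo,hi,amin=30):
    h=cv2.cvtColor(c["img"],cv2.COLOR_RGB2HSV); m=cv2.inRange(h,np.array(lo),np.array(hi))
    n,l,s,ce=cv2.connectedComponentsWithStats(m)
    return [(s[i].tolist(),ce[i].round(1).tolist()) for i in range(1,n) if s[i,4]>=amin]
def save(c,name,crop=None,f=1):
    im=cv2.cvtColor(c["img"],cv2.COLOR_RGB2BGR)
    if crop: x0,y0,x1,y1=crop; im=im[y0:y1,x0:x1]
    cv2.imwrite("pics/"+name,cv2.resize(im,None,fx=f,fy=f,interpolation=cv2.INTER_CUBIC))
E
python3 - <<'E'
from h import *
import pickle
s=bot.sense(); print(s)
for n in ("top","side"):
    c=camera(n); save(c,n+"0.png"); pickle.dump(c,open(n+".pkl","wb"))
    print(n,pose(c)[1],c["mtx"].tolist())
    for nm,lo,hi in (("red",(0,140,80),(8,255,255)),("red2",(172,140,80),(180,255,255)),("blue",(100,120,50),(125,255,255)),("yel",(22,140,120),(33,255,255))):
        print(nm,[(b,bydepth(c,*b[1]).round(3).tolist()) for b in blobs(c,lo,hi)])
E
```

```text
{'clock': 0.0, 'joint_pos': array([-1.36828278e+00,  3.81166539e-01,  1.29828512e+00,  5.23852504e-05,
        1.46360710e+00, -2.15298019e-01]), 'qvel': array([-0.00028798,  0.00016585,  0.00185253,  0.00131278,  0.00113678,
       -0.0008541 ]), 'tau': array([ 4.35930212e-05, -4.48463595e+01, -2.31279820e+01, -1.81061059e-04,
        4.74527740e-03, -1.88213323e-05]), 'tool_pos': array([ 0.22311734, -0.50237782,  0.23071939]), 'orientation': array([-7.32869529e-04,  9.78258751e-01,  2.07386782e-01,  3.07255080e-05]), 'force': array([-0.08755354, -1.0950431 ,  0.28140389]), 'wrist_torque': array([ 0.00243172, -0.02874571, -0.03697122]), 'grasp_force': 0.0, 'width': 0.08512795726104802}
top [0.39352691 0.00814815 1.54768531] [[488.52379116977716, 0.0, 325.07559618080984], [0.0, 488.52379116977716, 195.0213417666687], [0.0, 0.0, 1.0]]
red [(([301, 193, 6, 7, 33], [303.2, 196.1]), [0.468, 0.082, 0.106]), (([172, 207, 14, 12, 115], [179.1, 212.3]), [0.427, 0.466, 0.049])]
red2 []
blue [(([0, 37, 37, 70, 2355], [16.9, 72.9]), [0.787, 0.807, 0.306]), (([400, 40, 95, 78, 4717], [445.7, 78.
[... 381 characters left out ...]
8877 0.9030509  0.8400963 ] [[429.6273450641166, 0.0, 320.62498808443894], [0.0, 429.6273450641166, 198.25077771400618], [0.0, 0.0, 1.0]]
red [(([316, 197, 9, 12, 91], [320.1, 202.4]), [0.465, 0.097, 0.1]), (([244, 316, 16, 24, 265], [250.9, 327.8]), [0.421, 0.486, 0.034])]
red2 []
blue [(([253, 93, 83, 60, 3061], [294.6, 121.9]), [0.831, -0.355, 0.041]), (([466, 126, 8, 6, 44], [469.5, 128.5]), [0.2, -0.486, 0.128]), (([310, 205, 20, 25, 206], [320.2, 216.1]), [0.463, 0.098, 0.053]), (([82, 237, 131, 90, 1086], [158.5, 282.1]), [0.6, 0.552, 0.148])]
yel [(([297, 259, 17, 16, 209], [304.7, 266.4]), [0.409, 0.273, 0.039]), (([597, 264, 23, 15, 196], [608.4, 271.1]), [-0.589, -1.074, -0.749])]
```

View pics/top0.png

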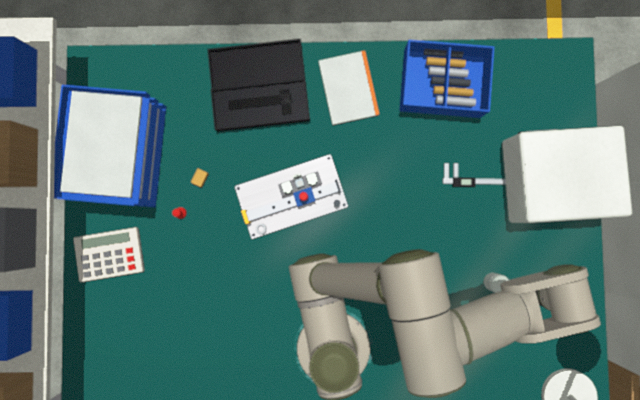

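View pics/side0.png

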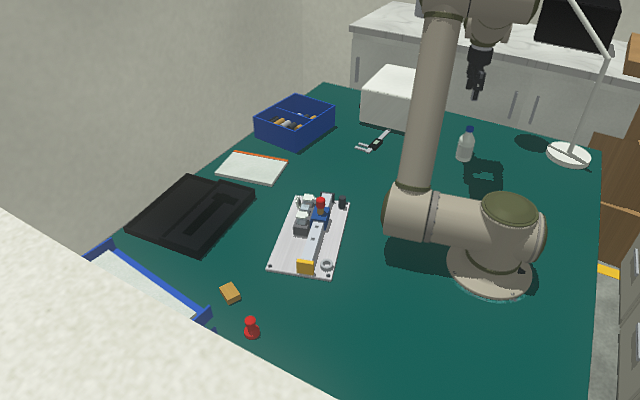

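The top view shows the slide with the knob at (303,196) and the yellow stop at (244,216). The vials are on its far side, +x. The side view agrees. I'll move above it and look with the wrist camera.

```bash
python3 -m pendant '[[8.5,[2,6,3],0],[8.5,[4,12,6],0],[8.5,[7,18,8],0],[8.5,[10,24,9],0],[8.5,[12,30,9],0],[8.5,[15,36,9],-0.05],[8.5,[18,42,9],-0.1],[8.5,[20,48,9],-0.12],[8.5,[22,54,9],-0.12],[8.5,[23.7,58.2,9],-0.12]]'
python3 -m pendant '[[8.5,[0,0,0],0],[8.5,[0,0,0],0],[8.5,[0,0,0],0]]'
python3 - <<'E'
from h import *
import pickle
s=bot.sense(); c=camera("wrist"); save(c,"w0.png"); pickle.dump((s,c),open("w0.pkl","wb"))
print(s["clock"],s["tool_pos"],s["orientation"],pose(c,s)[1])
c=pickle.load(open("top.pkl","rb"))
h=cv2.cvtColor(c["img"],cv2.COLOR_RGB2HSV); m=((h[...,1]<60)&(h[...,2]>130)).astype(np.uint8); m[:145]=0;m[245:]=0;m[:,:225]=0;m[:,360:]=0
cs,_=cv2.findContours(m,cv2.RETR_EXTERNAL,cv2.CHAIN_APPROX_NONE); k=max(cs,key=cv2.contourArea)
b=cv2.boxPoints(cv2.minAreaRect(k)); print(b,[onplane(c,*p,0.01).round(4).tolist() for p in b])
E
```

```text
clock: 1.35
tool_pos: [0.453, 0.0622, 0.3212]
orientation: [0.0, 0.989, 0.148, -0.0]
force: [0.7, -1.1, -0.5]
width: 0.085
grasp_force: 0.0
clock: 1.72
tool_pos: [0.4526, 0.0588, 0.3213]
orientation: [0.0, 0.989, 0.147, -0.0]
force: [0.1, -0.3, -0.1]
width: 0.085
grasp_force: 0.0
1.725 [0.45263268 0.05883067 0.32129196] [ 7.11843826e-05  9.89093356e-01  1.47289916e-01 -8.85295067e-05] [0.52200447 0.07925465 0.46324837]
[[232.80002 185.40001]
 [330.6     152.8    ]
 [348.6     206.8    ]
 [250.80002 239.40001]] [[0.5102, 0.3086, 0.01], [0.6094, -0.0018, 0.01], [0.4376, -0.056, 0.01], [0.3394, 0.2526, 0.01]]
```

View pics/w0.png

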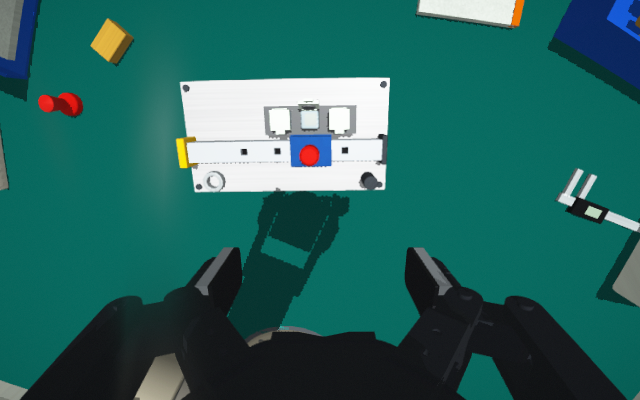

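The wrist view shows the knob at (310,155), the yellow stop at (183,152) and the middle vial open with its cap edge-on at about (309,103). Caps b and c are at (279,120) and (340,120). Now I'll measure precisely.

Run:
```python
from h import *
import pickle
s,c=pickle.load(open("w0.pkl","rb"))
Rw,o=pose(c,s)
P=np.zeros((400,640,3))
for v in range(60,210):
    for u in range(160,410): P[v,u]=bydepth(c,u,v,s)
h=cv2.cvtColor(c["img"],cv2.COLOR_RGB2HSV)
red=((h[...,0]<10)|(h[...,0]>172))&(h[...,1]>130); red[:,:280]=0;red[:,340:]=0
m=red&(abs(P[...,2]-.104)<.008); vs,us=np.nonzero(m); print("knob z",np.median(P[m][:,2]),m.sum())
(u,v),r=cv2.minEnclosingCircle(np.c_[us,vs].astype(np.float32)); k=onplane(c,u,v,.104,s); print("knob",u,v,r,k, "centroid",onplane(c,us.mean(),vs.mean(),.104,s))
for y in (-50,50,100):pass
dk=(h[...,2]<90)
n,l,st,ce=cv2.connectedComponentsWithStats(dk.astype(np.uint8))
hs=[(st[i,4],ce[i].round(1),onplane(c,*ce[i],.044,s).round(4)) for i in range(1,n) if 140<ce[i][1]<160 and 230<ce[i][0]<370 and st[i,4]<80]
for x in hs: print(x)
d=hs and None
yaw=np.deg2rad(17.67); X=np.array([np.cos(yaw),np.sin(yaw)]);Y=np.array([-X[1],X[0]])
L=np.stack([(P[...,:2]-k[:2])@X,(P[...,:2]-k[:2])@Y,P[...,2]],-1)
q=(L[...,2]>.06)&(L[...,0]>.02)&(L[...,0]<.1)&(abs(L[...,1])<.07)&(P[...,2]>0)
for a,b in ((-.06,-.02),(-.02,.02),(.02,.06)):
    w=q&(L[...,1]>a)&(L[...,1]<b); print(L[w].min(0).round(4),L[w].max(0).round(4),np.median(L[w],0).round(4))
w=q&(L[...,2]>.078); print("cap pts",L[w].round(3).tolist()[:40])
import math
print("turn",yaw-2*math.atan2(.14729,.98909))
save(c,"w0c.png",(250,80,370,180),5)
```

```text
knob z 0.10284188753504053 283
knob 309.1564025878906 155.24449157714844 9.562116622924805 [0.47152356 0.08200461 0.104     ] centroid [0.47152502 0.08214186 0.104     ]
(np.int32(24), array([243.9, 151.1]), array([0.4411, 0.1768, 0.044 ]))
(np.int32(25), array([277., 151.]), array([0.4554, 0.1297, 0.044 ]))
(np.int32(30), array([344.5, 150. ]), array([0.4857, 0.0347, 0.044 ]))
[ 0.0253 -0.0519  0.0664] [ 0.0594 -0.0261  0.0745] [ 0.0437 -0.0395  0.0725]
[ 0.0321 -0.0179  0.0644] [0.0685 0.013  0.4632] [ 0.0473 -0.0032  0.0723]
[0.0251 0.0263 0.067 ] [0.0594 0.0538 0.0747] [0.0436 0.0401 0.0723]
cap pts [[0.047, -0.018, 0.463], [0.047, -0.018, 0.463], [0.047, -0.018, 0.463], [0.047, -0.018, 0.463], [0.047, -0.018, 0.463], [0.047, -0.018, 0.463], [0.047, -0.018, 0.463], [0.047, -0.018, 0.463], [0.047, -0.018, 0.463], [0.047, -0.018, 0.463], [0.047, -0.018, 0.463], [0.047, -0.018, 0.463], [0.047, -0.018, 0.463], [0.047, -0.018, 0.463], [0.047, -0.018, 0.463], [0.047, -0.018, 0.463], [0.047, -0.018, 0.463], [0.047, -0.018, 0.463], [0.047, -0.018, 0.463], [0.047, -0.018, 0.463], [0.047, -0.018, 0.463], [0.047, -0.018, 0.463], [0.047, -0.018, 0.463], [0.047, -0.018, 0.463], [0.047, -0.018, 0.463], [0.047, -0.018, 0.463], [0.047, -0.018, 0.463], [0.047, -0.018, 0.463], [0.047, -0.018, 0.463], [0.047, -0.018, 0.463], [0.047, -0.018, 0.463], [0.047, -0.018, 0.463], [0.047, -0.018, 0.463], [0.047, -0.018, 0.463], [0.047, -0.018, 0.463], [0.047, -0.018, 0.463], [0.047, -0.018, 0.463], [0.047, -0.018, 0.463], [0.047, -0.018, 0.463], [0.047, -0.018, 0.463]]
turn 0.012743037393108947
```

View pics/w0c.png

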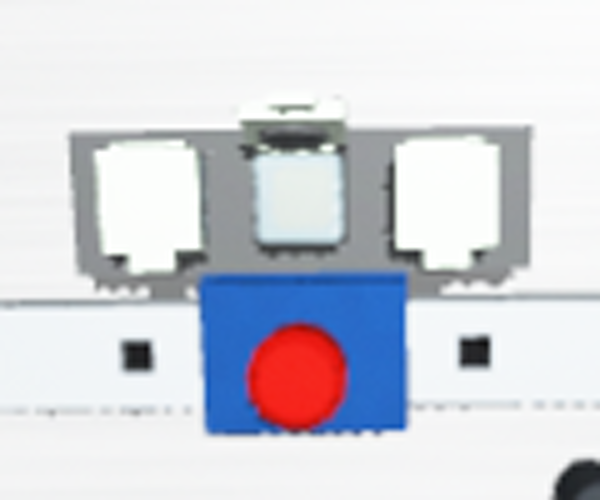

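```bash
python3 -m pendant '[[0,[5,2.5,0],0.01],[0,[11.4,5.3,-4],0.01],[0,[11.4,5.3,-10],0.01],[0,[11.4,5.3,-15],0.01],[0,[11.4,5.3,-20],0.01],[0,[11.4,5.3,-22.5],0.01],[0,[11.4,5.3,-23.8],0.01],[0,[11.4,5.3,-23.8],0.01],[0,[11.4,5.3,-23.8],0.01]]' 40
python3 - <<'E'
from h import *
c=camera("side"); save(c,"s1.png",(250,150,390,290),4)
E
```

```text
clock: 2.9
tool_pos: [0.5675, 0.1128, 0.0846]
orientation: [0.0, 0.988, 0.153, 0.001]
force: [0.5, 0.4, 0.1]
width: -0.0002
grasp_force: 0.0
```

View pics/s1.png

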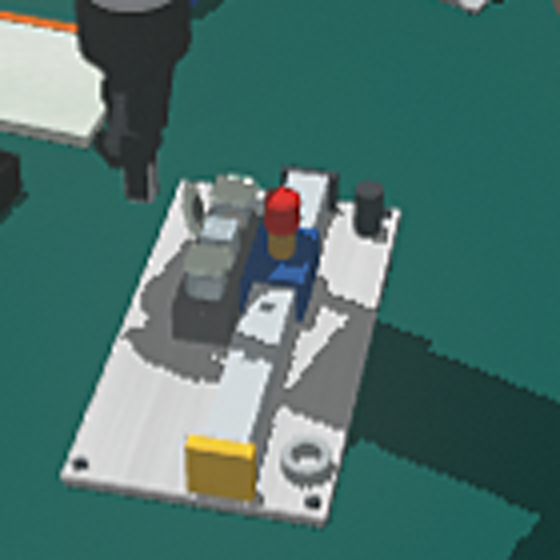

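The fingers (140,190) are behind the open cap (193,210). I'll push it over now.

```bash
python3 -m pendant '[[0,[-1.4,-0.45,0],0],[0,[-2.6,-0.8,0],0],[0,[-3.2,-1.0,0.1],0],[0,[-3.8,-1.2,0.3],0],[0,[-4.5,-1.4,0.4],0],[0,[-5.2,-1.63,0.4],0],[0,[-5.2,-1.63,-0.3],0],[0,[-5.2,-1.63,-0.8],0],[0,[-5.2,-1.63,-1.1],0],[0,[-5.2,-1.63,-1.1],0]]'
```

```text
clock: 4.2
tool_pos: [0.5148, 0.0967, 0.0729]
orientation: [0.0, 0.988, 0.153, -0.0]
force: [-3.2, -1.1, 11.4]
width: -0.0002
grasp_force: 5.3
```

```bash
python3 -m pendant '[[0,[0,0,-0.1],0],[0,[0,0,-0.1],0],[0,[0,0,-0.1],0],[0,[0,0,2],0],[3,[0,0,7],0],[8.5,[-2,-0.7,13],0],[8.5,[-4.4,-1.5,13],0],[8.5,[-4.4,-1.5,13],0],[8.5,[-4.4,-1.5,13],0],[8.5,[-4.4,-1.5,13],0]]'
python3 - <<'E'
from h import *
s=bot.sense(); c=camera("wrist"); save(c,"w1.png")
print(s["tool_pos"])
h=cv2.cvtColor(c["img"],cv2.COLOR_RGB2HSV)
red=(((h[...,0]<10)|(h[...,0]>172))&(h[...,1]>130)).astype(np.uint8)
n,l,st,ce=cv2.connectedComponentsWithStats(red)
for i in range(1,n):
    if st[i,4]>150:
        vs,us=np.nonzero(l==i); (u,v),r=cv2.minEnclosingCircle(np.c_[us,vs].astype(np.float32)); print(st[i],(u,v),r,onplane(c,u,v,.104,s),bydepth(c,u,v,s))
c2=camera("side"); save(c2,"s2.png",(250,150,390,290),4)
E
```

```text
clock: 5.45
tool_pos: [0.4713, 0.0819, 0.2017]
orientation: [-0.0, 0.988, 0.153, -0.0]
force: [0.1, 0.3, -0.6]
width: 0.0854
grasp_force: 0.0
[0.47130002 0.08187057 0.20167086]
[  0 103  25  30 631] (10.0, 116.5) 16.800395965576172 [0.46226477 0.36486502 0.104     ] [0.4329684  0.46284722 0.0143261 ]
[308 182  28  32 719] (321.0, 197.5) 16.286596298217773 [0.47411641 0.08381309 0.104     ] [0.47381944 0.08372688 0.10292879]
```

View pics/w1.png

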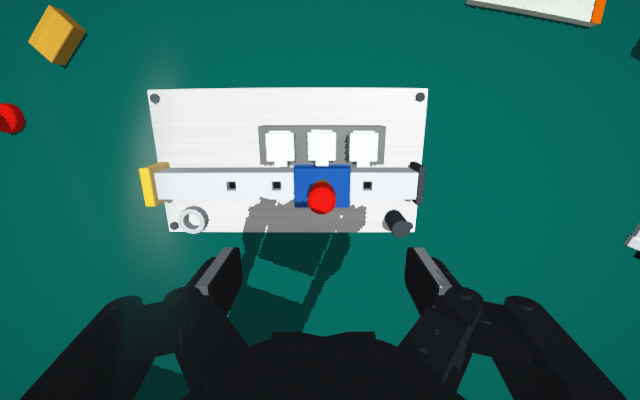

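Cap a is now shut: the three caps at (279,147), (321,147) and (364,147) look alike. The knob is at (321,198), under the tool axis, so I'll descend and grip it.

```bash
python3 -m pendant '[[6,[0,0.05,-5],0],[5,[0,0.05,-9],0],[5,[0,0.05,-11.5],0],[5,[0,0.05,-13],0],[5,[0,0.05,-13],0],[2,[0,0.05,-13],0],[2,[0,0.05,-13],0],[2,[0,0.05,-13],0],[2,[0,0.05,-13],0],[2,[0,0.05,-13],0]]' 40
```

```text
clock: 6.8
tool_pos: [0.4712, 0.0823, 0.073]
orientation: [0.0, 0.988, 0.153, 0.001]
force: [-0.7, 1.4, 6.5]
width: 0.0251
grasp_force: 39.5
```

```bash
python3 -m pendant '[[2,[0,0,0.4],0],[2,[0,0,0.8],0],[2,[0,0,1.2],0],[2,[0,0,1.2],0],[2,[0,0,1.2],0]]' 50
```

```text
clock: 7.42
tool_pos: [0.4712, 0.0823, 0.0842]
orientation: [-0.0, 0.988, 0.153, 0.0]
force: [5.4, 2.6, -7.8]
width: 0.0244
grasp_force: 49.4
```

```bash
python3 -m pendant '[[2,[-0.2,0.6,0],0],[2,[-0.4,1.3,0],0],[2,[-0.65,2.1,0],0],[2,[-0.9,2.9,0],0],[2,[-1.1,3.6,0],0],[2,[-1.3,4.2,0],0],[2,[-1.45,4.6,0],0],[2,[-1.5,4.77,0],0],[2,[-1.5,4.77,0],0],[2,[-1.5,4.77,0],0]]'
python3 - <<'E'
from h import *
s=bot.sense(); print(s["tool_pos"],s["force"],s["width"])
c=camera("top"); b=blobs(c,(0,140,80),(8,255,255)); print([(x[1],onplane(c,*x[1],.116)) for x in b if 260<x[1][0]<340])
c=camera("side"); save(c,"s3.png",(230,150,390,290),4)
E
```

```text
clock: 8.68
tool_pos: [0.4559, 0.1304, 0.0843]
orientation: [-0.0, 0.988, 0.153, 0.0]
force: [6.1, 2.3, -6.7]
width: 0.0243
grasp_force: 49.6
[0.45585966 0.13035613 0.08434072] [ 6.05976489  2.31398697 -6.73922073] 0.02431147275527575
[]
```

View pics/s3.png

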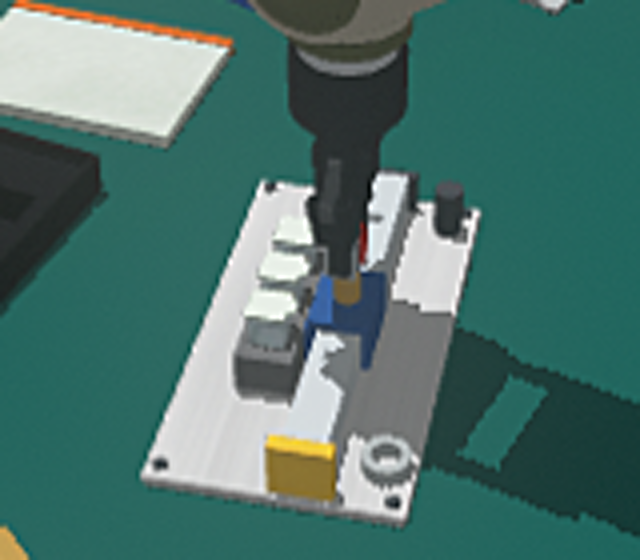

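The carriage has gone one hole towards the stop, and the caps still look shut. I'll lower the pin.

```bash
python3 -m pendant '[[2,[0,0,-0.3],0],[2,[0,0,-0.6],0],[2,[0,0,-0.9],0],[2,[0,0,-1.1],0],[2,[0,0,-1.2],0],[2,[0,0,-1.2],0],[2,[0,0,-1.2],0]]'
```

```text
clock: 9.65
tool_pos: [0.456, 0.1301, 0.0731]
orientation: [0.0, 0.988, 0.153, 0.001]
force: [1.2, 1.8, 5.5]
width: 0.0246
grasp_force: 50.8
```

```bash
python3 -m pendant '[[2,[0,0,-0.1],0],[2,[0,0,-0.1],0],[2,[0,0,-0.1],0],[2,[0,0,-0.1],0]]'
python3 - <<'E'
from h import *
s=bot.sense(); c=camera("wrist"); save(c,"w2.png"); print(s["tool_pos"],s["force"])
E
```

```text
clock: 10.15
tool_pos: [0.4561, 0.13, 0.0729]
orientation: [0.0, 0.988, 0.153, 0.001]
force: [-1.3, 0.9, 16.3]
width: 0.0245
grasp_force: 52.0
[0.45612243 0.13004138 0.0729389 ] [-1.32533703  0.91322105 16.34822746]
```

View pics/w2.png

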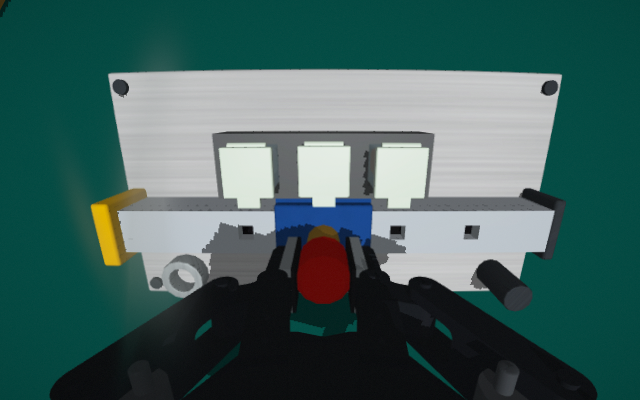

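One hole shows on the yellow side (246,231) and two behind (397,231) and (471,231), so the carriage is in the next hole. All caps are flat, and pressing down meets a hard stop at the same height as at the start, so the pin is home.

```bash
python3 -c "
from bench import bot
print(bot.hand_in())"
```

```text
the job is handed in; nothing more can be done
None
```

The job is handed in at about 10 s on the robot's clock: the open cap is pressed shut, the carriage is one hole towards the yellow stop with the pin home, and the gripper still holds the knob; the hand-in gave no verdict, so this rests on my final image and force check.

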